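# Select the peg lathe's feed and engage it

### The job

Set the small green peg lathe to its green feed: pull the black sprung selector knob up out of its slot, turn it round to the green dot and let it drop fully home into the detent there, then push the yellow feed lever all the way over, away from the robot. The dots only roughly show where the detents lie, so feel for the drop; never force the knob, neither sideways against its notches nor up against its stop. Leave everything else on the bench where it is.

Things in the scene. Friction and masses are not known exactly. Their poses are not given: they have to be found in the camera images.
- gearbox: Green gearbox of the lathe, fixed to the bench, 150 (x) x 260 (y) x 90 mm high; its lathe bed goes on 300 mm to its +y side. Origin under its centre; its x axis points away from the robot (to within its yaw), z up. The selector's axis is at (0, +55 mm) and the lever at (0, -75 mm) in this frame, on the top.
- collar: Knob's seat on the gearbox, with its pull stop and brass ring (top 10 mm over the gearbox). Origin on the knob's axis at the gearbox top, axes as the gearbox. Ring: a wide neutral slot in front and a narrow notch up to 17 degrees off each dot, hardly ever right at it; the pin drops in from about 2 degrees off. Over 25 N of knob on ring or stop is forcing; sliding the pin is not.
- knob: Black knob; origin on its axis, z up, its white pointer along its own -x. On a skirt 57 mm across (top 17.5 mm over the gearbox top when home) is a grip bar 46 mm long (along the pointer), 14 mm thick, 39 mm high. A flat-ended 4 mm pin under the skirt, 22 mm out below the pointer, drops into the ring's slots. The spring pulls down with 8 to 11 N. Pin clear, it turns freely, 100 degrees each way.
- knob_grip (a point): On the knob's axis, in its grip bar, 42 mm above the gearbox top when home: where to grip, the fingers closing across the 14 mm of the bar.
- pointer_tip (a point): Tip of the white pointer, 42 mm from the knob's axis. It starts pointing towards the robot, within 5 degrees of the gearbox's -x, the pin in the neutral slot.
- sel_lift (a joint): How far the knob is pulled up, m: 0 fully home in a slot or notch, 0.006 to 0.007 when its pin rests on top of the ring, so lift it over 0.0075 to clear; it meets its stop at 0.012.
- green_dot: Green dot, 18 mm across, on the aluminium dial, 47 mm from the knob's axis and 60 degrees round from the front (neutral), to one side or the other. Origin at its centre.
- red_dot: Red dot, as the green, 60 degrees round to the other side.
- lever (a joint): Angle of the feed lever, rad: about 0 to 0.12 at the start, leaning to the robot's side (the gearbox's -x); 1.0 right over at its stop, leaning away (+x). It stays where it is left and moves with about 1.5 N at its ball.
- lever_tip (a point): Centre of the lever's yellow ball, 26 mm across, 55 mm from the pivot on a 10 mm rod.
- lever_pivot (a point): The lever's pivot, 112 mm above the bench; it turns about the gearbox's y axis. The block round it is 70 (x) x 50 (y) mm, its top 3 mm above the pivot; a 30 mm long (y) boss of 13 mm radius lies about the pivot.
- hammer_mid (a point): Bystander: hammer, 260 mm long. Point at its middle.
- gouge_mid (a point): Bystander: gouge with a brown wooden handle, 200 mm long. Point at its middle.
- jar_mid (a point): Bystander: brown closed varnish jar, 64 mm across, 85 mm tall. Point at its middle.
- mug_mid (a point): Bystander: blue mug, 76 mm across, 85 mm tall. Point at its middle.
- plane_mid (a point): Bystander: little brass plane, 90 x 32 x 44 mm. Point at its middle.
- wedge_mid (a point): Bystander: pale spruce board, 130 x 60 x 22 mm. Point at its middle.
- blank_mid (a point): Bystander: pale maple blank, 70 x 55 x 9 mm, lying on the two rails of the lathe bed. Point at its middle.

How it is judged:
By the outcome, as a careful person would: the job done as asked, in the order asked, and still so for the second after the job is handed in, with the robot touching nothing.
It also fails if it takes over 64 s, if anything falls off the work surface, if the arm or the gripper's body presses on something with over 40 N, if the wrist force passes 120 N, or if a joint passes its speed limit or range.

### The arm

A 7-joint arm with a two-finger parallel gripper is mounted at the origin on the work surface. World frame = base frame: x ahead of the robot, y to its left, z up, the work surface at z = 0. Lengths are in m, angles in rad, forces in N, time in s.
With the tool pointing down it reaches from about 0.425 to 0.925 m from the base axis. Payload 6.8 kg.
Tool frame: the origin (TCP) lies at the very end of the fingers, on their centre line; the grasp point (between the pads) lies grasp_offset behind it (grasp_offset is the distance from the TCP to the grasp point, in m); z points along the fingers, y is the direction in which the jaws open and shut (so a half turn about z gives the same grasp; the last joint's range is limited). The gripper opens to 85 mm and grips with 20 to 120 N. Pads are 22 mm wide; open, the fingers measure 114 mm over their backs; the gripper's body (76 mm by 85 mm) begins 54 mm behind the grasp point. The pads swing forward as they close: fully open they stand 13 mm farther back than shut.
Start: joints at [1.238, 0.477, 0.022, 1.555, -0.011, 1.109, -0.083], TCP at [0.15, -0.658, 0.231] pointing down, gripper open.
Joint ranges: [-2.96, 2.96], [-0.34, 2.1], [-1.41, 1.46], [0.24, 2.44], [-1.37, 4.51], [0.17, 1.92], [-2.96, 2.96]. Speed limits (rad/s): [2.39, 2.39, 3.14, 3.14, 3.14, 3.14, 3.14].

### API

Orientations are given as a unit quaternion [w, x, y, z].
In Python, from station import * gives the robot as it stands.
- The arm moves only by the shell command python3 -m handwheel 'ROWS' [FORCE]. ROWS is JSON, one flat list of numbers, 7 for each row, row after row: the shift along the world's x, y, z in cm, then the turn, a rotation vector about the world's x, y, z in degrees, then the opening, from 0 (shut) to 1 (fully open). In form: [tx, ty, tz, ax, ay, az, fingers, tx, ty, tz, ax, ay, az, fingers, ...]. A call has 1 to 8 rows; each row is the pose to reach, as a shift and turn from the pose measured when the call began; what a row does not reach only later rows make up. A row lasts 1/12 s, in which the tool goes at most 41.7 mm and 7.16 degrees, less where a joint would pass 70% of its speed; a pose out of reach is approached as far as the arm can. A call with a gripper value outside its range is refused whole. The fingers move at their own pace and stop on an object; FORCE is the grip in N (left out, the last holds). Time passes only in rows, so rows that repeat a pose let the fingers close. It gives the time, the measured TCP pose, the force and the opening at its end, in the units of the state.
- get_obs(): the state, without advancing time (a new reading comes with each control period).
- read_camera(name): name is "scene" or "side" or "wrist"; returns the picture (420x560x3 uint8, red, green, blue); there is no depth.
- camera_info(name): a dict with "fx", "fy", "cx", "cy" (pixels), "R" (3x3) and "t" (3): a world point X has camera coordinates R X + t; the wrist camera has in their place "mount" (4x4, takes a point from camera to tool coordinates, whose origin is the TCP and whose axes are the flange's). Camera axes: x right, y down, z forward; pixel columns grow to the right and rows downward; lengths in m; the calibration is good to about 2 mm. A picture is of the moment at which its call begins: read the wrist's pose just before it. camera_info takes no time and is no camera call.
- hand_in(): hands the job in, once; it reports no verdict.
The state is a dict: "t": time; "q": joint angles; "joint_vel": joint speeds; "joint_torque": joint torques, N m; "eef_pos": TCP position; "tool_rot": TCP orientation; "contact_force": force on the tool from outside, world axes, zero at the start; "torque": the same for the moment, N m; "gripper_width": opening from 0.0 (shut) to 1.0 (fully open).
Only numpy, scipy, OpenCV 4.12 (cv2) and the standard library are available. Lean on these libraries where they do the work, as an engineer would, in place of code of your own. Each camera call takes 0.05 s, during which the arm holds its last target. There are 200 camera calls.

## Working session

There is one attempt and no reset: what is moved stays moved. The work goes in short steps, Python scripts to look and compute and a shell command to move; the robot and the scene stay as the last step left them, time stands still between calls to the robot, and variables do not carry over. Pictures are saved under pics/ and viewed, on a budget of 10 in all, crops included, one or two more only if the job needs it, and the job is handed in when it is done.

```bash
ls; mkdir -p pics
python3 - <<'E'
from station import *
import cv2,numpy as np
o=get_obs();print({k:np.round(v,3).tolist() for k,v in o.items()})
a=read_camera("scene");b=read_camera("side")
for n,i in(("scene",a),("side",b)):
    cv2.imwrite(f"pics/{n}0.png",i[...,::-1]);c=camera_info(n);print(n,{k:np.round(v,3).tolist() for k,v in c.items()})
print(camera_info("wrist"))
E
```

```text
pics
{'t': 0.0, 'q': [1.238, 0.478, 0.022, 1.556, -0.012, 1.109, -0.083], 'joint_vel': [0.001, -0.0, -0.001, 0.001, 0.0, 0.002, 0.003], 'joint_torque': [0.001, -59.645, 1.608, -28.119, 0.012, 0.009, 0.0], 'eef_pos': [0.15, -0.657, 0.23], 'tool_rot': [-0.001, 0.994, 0.112, -0.0], 'contact_force': [0.473, 0.191, 0.44], 'torque': [-0.03, -0.013, -0.041], 'gripper_width': 0.999}
scene {'fx': 480.279, 'fy': 480.279, 'cx': 267.891, 'cy': 209.892, 'R': [[-0.568, 0.823, 0.015], [0.583, 0.415, -0.698], [-0.58, -0.388, -0.716]], 't': [0.35, -0.206, 1.461]}
side {'fx': 515.741, 'fy': 515.741, 'cx': 279.247, 'cy': 209.585, 'R': [[-0.994, -0.111, -0.011], [-0.074, 0.728, -0.681], [0.084, -0.676, -0.732]], 't': [0.545, 0.147, 1.458]}
{'fx': 336.8954361287291, 'fy': 336.8954361287291, 'cx': 279.92281491190306, 'cy': 216.02701291099567, 'mount': array([[ 1.34389532e-03, -9.64551254e-01, -2.63892160e-01,
         6.48988664e-02],
       [ 9.99998730e-01,  1.52233192e-03, -4.71683418e-04,
         5.40583694e-04],
       [ 8.56694292e-04, -2.63891191e-01,  9.64552075e-01,
        -1.41873825e-01],
       [ 0.00000000e+00,  0.00000000e+00,  0.00000000e+00,
         1.00000000e+00]])}
```

View pics/scene0.png

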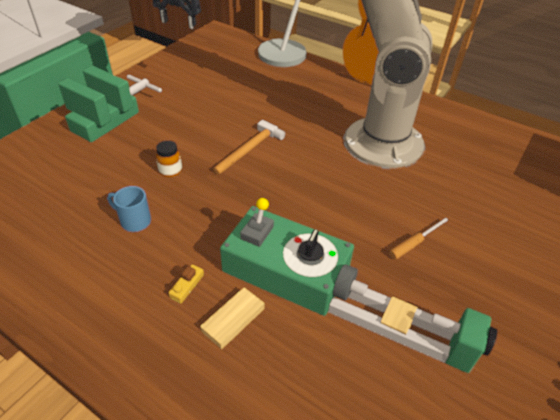

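View pics/side0.png

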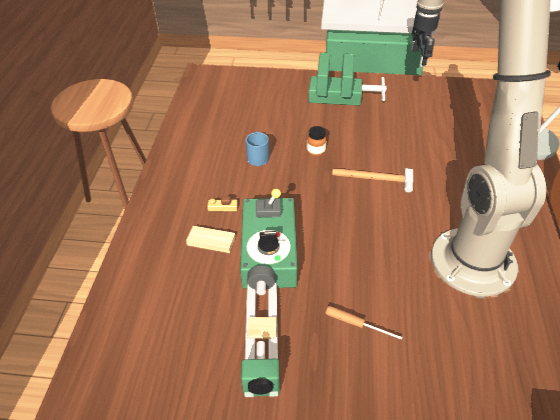

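The scene view shows the gearbox at about (285,255): dial at (311,255), green dot (332,253) on the +y side, red dot (297,240), and yellow ball (262,204). The side view agrees, with the dial at (268,247) and the ball at (276,193).

```bash
cat > h.py <<'E'
import numpy as np,cv2
from station import *
def cast(c,uv,z):
    R,t=np.array(c["R"]),np.array(c["t"]);o=-R.T@t
    d=R.T@np.array([(uv[0]-c["cx"])/c["fx"],(uv[1]-c["cy"])/c["fy"],1]);return o+d*(z-o[2])/d[2]
def wristcam(o):
    from scipy.spatial.transform import Rotation as Ro
    c=dict(camera_info("wrist"));T=np.eye(4);T[:3,:3]=Ro.from_quat(np.roll(o["tool_rot"],-1)).as_matrix();T[:3,3]=o["eef_pos"]
    M=np.linalg.inv(T@np.array(c["mount"]));c["R"],c["t"]=M[:3,:3],M[:3,3];return c
def blobs(img,lo,hi,roi,amin=4):
    h=cv2.cvtColor(img,cv2.COLOR_RGB2HSV);m=cv2.inRange(h,np.array(lo),np.array(hi))
    x0,y0,x1,y1=roi;k=np.zeros_like(m);k[y0:y1,x0:x1]=m[y0:y1,x0:x1]
    n,_,s,ce=cv2.connectedComponentsWithStats(k)
    return sorted([(int(s[i,4]),ce[i].round(2),s[i,:4].tolist()) for i in range(1,n) if s[i,4]>=amin],key=lambda r:-r[0])[:3]
def tri(c1,u1,c2,u2):
    P=[c["K"]@np.c_[c["R"],c["t"]] for c in(dict(c1,K=np.array([[c1["fx"],0,c1["cx"]],[0,c1["fy"],c1["cy"]],[0,0,1]])),dict(c2,K=np.array([[c2["fx"],0,c2["cx"]],[0,c2["fy"],c2["cy"]],[0,0,1]])))]
    X=cv2.triangulatePoints(P[0],P[1],np.array(u1,float),np.array(u2,float)).ravel();return X[:3]/X[3]
COL=dict(green=((50,180,150),(75,255,255)),red=((0,150,80),(6,255,255)),yellow=((22,150,150),(35,255,255)),white=((0,0,180),(180,40,255)))
E
python3 - <<'E'
from h import *
roi={"scene":(220,190,360,310),"side":(235,180,300,290)}
for n in roi:
    im=cv2.imread(f"pics/{n}0.png")[...,::-1].copy();c=camera_info(n)
    for k,(lo,hi) in COL.items():
        for b in blobs(im,lo,hi,roi[n]): print(n,k,b,cast(c,b[1],.152 if k=="yellow" else .092).round(4))
E
```

```text
scene green (23, array([331.61, 252.96]), [329, 251, 6, 5]) [0.5419 0.1143 0.092 ]
scene red (25, array([297.32, 239.36]), [295, 237, 6, 5]) [0.552  0.0332 0.092 ]
scene yellow (122, array([262.38, 203.42]), [256, 198, 13, 12]) [ 0.5542 -0.0601  0.152 ]
scene white (1034, array([310.26, 259.36]), [283, 235, 55, 42]) [0.5836 0.0857 0.092 ]
scene white (173, array([342.12, 305.08]), [330, 299, 30, 11]) [0.6453 0.1961 0.092 ]
scene white (66, array([355.88, 285.41]), [352, 281, 8, 11]) [0.5876 0.1966 0.092 ]
side red (12, array([277.75, 233.92]), [277, 232, 3, 5]) [0.5485 0.0311 0.092 ]
side white (680, array([267.37, 248.95]), [247, 230, 44, 34]) [0.5702 0.0862 0.092 ]
side white (75, array([260.79, 285.03]), [257, 281, 9, 9]) [0.572 0.203 0.092]
side white (32, array([273.5 , 286.91]), [269, 283, 8, 7]) [0.5395 0.2054 0.092 ]
```

```bash
python3 -m handwheel '[1.3,2.3,0.1,0,0,5.4,1, 2.6,4.6,0.2,0,0,10.8,1, 3.9,6.9,0.3,0,0,16.2,1, 5.2,9.2,0.4,0,0,21.6,1, 6.5,11.5,0.5,0,0,27,1, 7.8,13.8,0.6,0,0,32.4,1, 9.1,16.1,0.7,0,0,37.8,1, 10.4,18.4,0.8,0,0,43.4,1]'; python3 -m handwheel '[1.3,2.3,0.1,0,0,5.4,1, 2.6,4.6,0.2,0,0,10.8,1, 3.9,6.9,0.3,0,0,16.2,1, 5.2,9.2,0.4,0,0,21.6,1, 6.5,11.5,0.5,0,0,27,1, 7.8,13.8,0.6,0,0,32.4,1, 9.1,16.1,0.7,0,0,37.8,1, 10.4,18.4,0.8,0,0,43.4,1]'; python3 -c "
import station,numpy as np
print([x for x in dir(station) if x[0]!='_']);print(getattr(station,'grasp_offset',None));print(np.round(station.get_obs()['q'],3))"
```

```text
t: 0.77
eef_pos: [0.2546, -0.4721, 0.2381]
tool_rot: [-0.001, 0.881, 0.474, -0.001]
contact_force: [0.1, 0.3, -0.5]
gripper_width: 1.0
t: 1.43
eef_pos: [0.3588, -0.2868, 0.246]
tool_rot: [-0.001, 0.641, 0.767, -0.001]
contact_force: [0.2, -0.4, 0.3]
gripper_width: 0.997
['PlanningError', 'camera_info', 'get_obs', 'grasp_offset', 'hand_in', 'read_camera']
0.0187
[ 0.953  0.134 -0.45   2.006  0.07   1.018  0.648]
```

```bash
python3 -m handwheel '[1.3,2.3,0.1,0,0,5.4,1, 2.6,4.6,0.2,0,0,10.8,1, 3.9,6.9,0.3,0,0,16.2,1, 5.2,9.2,0.4,0,0,21.6,1, 6.5,11.5,0.5,0,0,27,1, 7.8,13.8,0.6,0,0,32.4,1, 9.1,16.1,0.7,0,0,37.8,1, 10.4,18.4,0.8,0,0,43.2,1]'; python3 -m handwheel '[1.3,2.3,0,0,0,5.4,1, 2.6,4.6,0,0,0,10.8,1, 3.9,6.9,0,0,0,16.2,1, 5.2,9.2,0,0,0,21.6,1, 6.5,11.5,0,0,0,27,1, 7.8,13.7,0,0,0,32.4,1, 9.1,16,0,0,0,37.8,1, 10.5,18,0,0,0,43.2,1]';python3 -m handwheel '[0,0,0,0,0,0,1,0,0,0,0,0,0,1]'
python3 - <<'E'
from h import *
o=get_obs();im=read_camera("wrist");cv2.imwrite("pics/w1.png",im[...,::-1]);np.save("pics/w1.npy",np.r_[o["eef_pos"],o["tool_rot"]])
print(np.round(o["q"],3),np.round(o["eef_pos"],4));c=wristcam(o)
for k,(lo,hi) in COL.items():
    for b in blobs(im,lo,hi,(0,0,560,420),20): print(k,b,cast(c,b[1],.152 if k=="yellow" else .092).round(4))
E
```

```text
t: 2.1
eef_pos: [0.4629, -0.1016, 0.2539]
tool_rot: [-0.001, 0.312, 0.95, -0.001]
contact_force: [1.3, 0.1, 0.2]
gripper_width: 1.0
t: 2.77
eef_pos: [0.568, 0.0799, 0.2535]
tool_rot: [-0.0, -0.062, 0.998, -0.002]
contact_force: [0.1, -0.1, 0.4]
gripper_width: 1.002
t: 2.93
eef_pos: [0.5678, 0.0813, 0.2529]
tool_rot: [-0.001, -0.063, 0.998, -0.001]
contact_force: [-0.0, 0.1, 0.2]
gripper_width: 1.002
[ 0.411  0.416 -0.86   1.734  0.343  1.153  1.148] [0.5678 0.0813 0.2529]
green (264, array([319.67, 176.59]), [311, 168, 18, 18]) [0.5404 0.1133 0.092 ]
red (286, array([229.8 , 176.91]), [221, 168, 19, 19]) [0.5511 0.0329 0.092 ]
yellow (1187, array([ 88.34, 192.39]), [68, 175, 42, 36]) [ 0.5657 -0.0612  0.152 ]
yellow (48, array([ 99.6 , 292.33]), [97, 275, 6, 38]) [ 0.6463 -0.0539  0.152 ]
white (5967, array([284.2 , 200.67]), [214, 138, 124, 123]) [0.5665 0.0845 0.092 ]
white (698, array([413.36, 182.5 ]), [384, 175, 54, 16]) [0.5348 0.1984 0.092 ]
white (421, array([510.59, 233.31]), [492, 223, 56, 16]) [0.5704 0.3005 0.092 ]
```

View pics/w1.png

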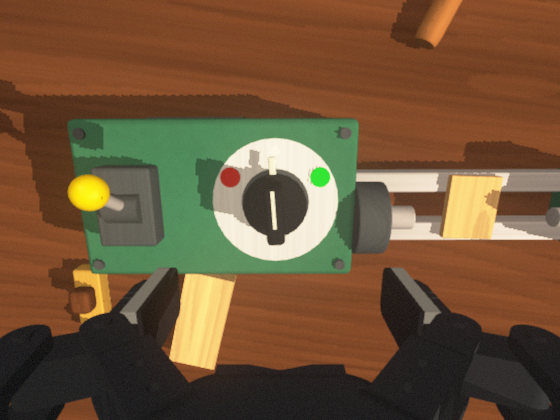

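Dots are at (320,177) and (230,177), 81 mm apart as expected (81.4). The knob skirt is at (275,203), and the pointer stripe points to (272,160).

Run:
```python
from h import *
v=np.load("pics/w1.npy");c=wristcam(dict(eef_pos=v[:3],tool_rot=v[3:]))
im=cv2.imread("pics/w1.png")[...,::-1].copy();h=cv2.cvtColor(im,cv2.COLOR_RGB2HSV)
m=cv2.inRange(h,np.array([0,0,140]),np.array([180,80,255]))
for nm,(x0,y0,x1,y1),z in(("top",(264,182,286,232),.1465),("tip",(262,152,282,180),.1)):
    k=np.zeros_like(m);k[y0:y1,x0:x1]=m[y0:y1,x0:x1]
    n,l,s,ce=cv2.connectedComponentsWithStats(k)
    for i in range(1,n):
        if s[i,4]<15: continue
        p=np.argwhere(l==i)[:,::-1];P=np.array([cast(c,q,z)[:2] for q in p]);vx,vy,x,y=cv2.fitLine(P.astype(np.float32),cv2.DIST_L2,0,.001,.001).ravel()
        print(nm,s[i],ce[i].round(1),"yaw",np.degrees(np.arctan(vy/vx)).round(1),P.mean(0).round(4),P[P[:,0].argmin()].round(4),P[P[:,0].argmax()].round(4))
b=cv2.resize(im[140:260,200:350],None,fx=4,fy=4,interpolation=cv2.INTER_NEAREST)[...,::-1];cv2.imwrite("pics/crop.png",b)
```

```text
top [270 191   7  39 181] [273.1 209.8] yaw 11.2 [0.5628 0.0749] [0.5484 0.073 ] [0.578  0.0766]
tip [262 152  20  23 402] [271.5 161.7] yaw 8.8 [0.5319 0.0687] [0.5226 0.0758] [0.5428 0.0678]
```

View pics/crop.png

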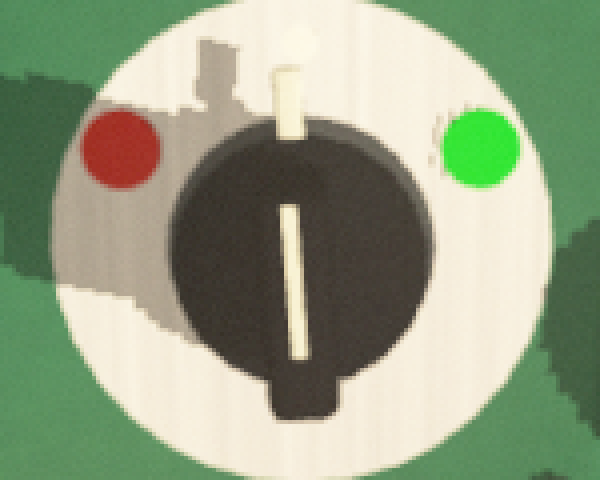

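The crop shows the bar stripe running from full-image (272,191) to (275,230), and the pointer tip at (272,157). The bar yaw is about 11.2°, or 4° off the gearbox's 7.3° towards red. Knob axis is about (0.5693, 0.0761).

```bash
python3 -m handwheel '[0.05,-0.17,-1.4,0,0,1,1, 0.1,-0.35,-2.8,0,0,2,1, 0.15,-0.52,-4.2,0,0,4,1, 0.15,-0.52,-5.6,0,0,4,1, 0.15,-0.52,-7,0,0,4,1, 0.15,-0.52,-8.4,0,0,4,1, 0.15,-0.52,-9.2,0,0,4,1,0.15,-0.52,-9.2,0,0,4,1]'
python3 - <<'E'
from h import *
o=get_obs();im=read_camera("wrist");cv2.imwrite("pics/w2.png",im[...,::-1])
e=np.array(o["eef_pos"]);w=np.array(o["tool_rot"]);print(e.round(4),w.round(4),np.degrees(2*np.arctan2(w[2],w[1])).round(2),np.round(o["contact_force"],2))
c=wristcam(o)
for k in("green","red"):
    for b in blobs(im,*COL[k],(0,0,560,420),60): print(k,b,cast(c,b[1],.092).round(4))
E
```

```text
t: 3.65
eef_pos: [0.5677, 0.0742, 0.1584]
tool_rot: [-0.003, -0.097, 0.995, -0.002]
contact_force: [0.1, 0.5, 0.5]
gripper_width: 0.999
[0.5677 0.0742 0.1584] [-0.003  -0.097   0.9953 -0.0017] 191.13 [0.06 0.51 0.53]
green (554, array([349.22, 205.18]), [336, 192, 27, 27]) [0.5405 0.1132 0.092 ]
red (596, array([221.31, 196.95]), [208, 184, 28, 27]) [0.5511 0.0326 0.092 ]
```

View pics/w2.png

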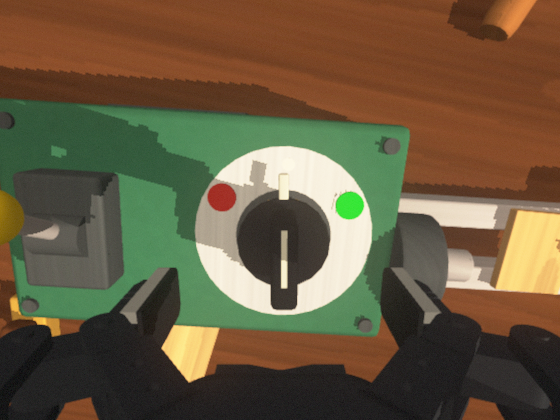

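The picture shows the bar upright at column 284 and the fingers at 180 and 380, so I need to move about 2 mm towards +y. That matches the dot solution. Next I go down and close gently.

```bash
python3 -m handwheel '[0.05,0.1,-0.6,0,0,0,1, 0.1,0.19,-1.3,0,0,0,1, 0.16,0.19,-2.1,0,0,0,0.8, 0.16,0.19,-2.9,0,0,0,0.7, 0.16,0.19,-3.7,0,0,0,0.6, 0.16,0.19,-4.3,0,0,0,0.5, 0.16,0.19,-4.4,0,0,0,0.4, 0.16,0.19,-4.4,0,0,0,0.35]' 20;python3 -m handwheel '[0,0,0,0,0,0,0.25, 0,0,0,0,0,0,0.22, 0,0,0,0,0,0,0.2]'
```

```text
t: 4.37
eef_pos: [0.5696, 0.0764, 0.1152]
tool_rot: [-0.003, -0.097, 0.995, -0.002]
contact_force: [-0.6, 0.7, 0.1]
gripper_width: 0.349
t: 4.62
eef_pos: [0.5699, 0.0765, 0.1155]
tool_rot: [-0.002, -0.097, 0.995, -0.002]
contact_force: [-0.6, -0.5, -0.9]
gripper_width: 0.199
```

```bash
python3 -m handwheel '[0,0,-0.15,0,0,0,0.17, 0,0,-0.15,0,0,0,0.15, 0,0,-0.15,0,0,0,0.1, 0,0,-0.15,0,0,0,0.05,0,0,-0.15,0,0,0,0]' 20; python3 -c "
from station import *;o=get_obs();print(o['contact_force'],o['torque'],o['tool_rot'])"
```

```text
t: 5.03
eef_pos: [0.5703, 0.0766, 0.1144]
tool_rot: [-0.002, -0.097, 0.995, -0.002]
contact_force: [0.0, -0.9, 4.0]
gripper_width: 0.16
[ 0.04363193 -0.88242028  4.02385322] [-0.02351761 -0.02963538  0.04627709] [-0.00192064 -0.09707474  0.99527408 -0.00151943]
```

```bash
python3 -m handwheel '[0,0,0,0,0,0,0, 0,0,0,0,0,0,0]' 45; python3 -m handwheel '[0,0,0.1,0,0,0,0, 0,0,0.2,0,0,0,0, 0,0,0.3,0,0,0,0,0,0,0.3,0,0,0,0,0,0,0.3,0,0,0,0]'
```

```text
t: 5.2
eef_pos: [0.5702, 0.0766, 0.1145]
tool_rot: [-0.002, -0.097, 0.995, -0.002]
contact_force: [0.2, -0.3, 2.6]
gripper_width: 0.157
t: 5.62
eef_pos: [0.5702, 0.0766, 0.117]
tool_rot: [-0.002, -0.097, 0.995, -0.001]
contact_force: [4.5, 1.5, -8.4]
gripper_width: 0.156
```

```bash
python3 -m handwheel '[0,0,0.15,0,0,0,0, 0,0,0.3,0,0,0,0, 0,0,0.45,0,0,0,0,0,0,0.6,0,0,0,0,0,0,0.7,0,0,0,0,0,0,0.7,0,0,0,0]'
python3 - <<'E'
from station import *
import cv2
o=get_obs();print(o["torque"].round(3) if hasattr(o["torque"],"round") else o["torque"])
im=read_camera("wrist");cv2.imwrite("pics/w3.png",im[...,::-1])
E
```

```text
t: 6.12
eef_pos: [0.5701, 0.0766, 0.1242]
tool_rot: [-0.002, -0.097, 0.995, -0.001]
contact_force: [4.9, 1.7, -11.5]
gripper_width: 0.154
[ 0.416 -1.015  0.054]
```

View pics/w3.png

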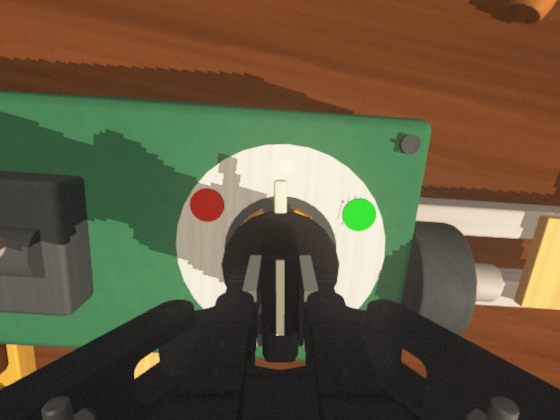

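The brass ring shows under the raised skirt around (280,210), so the knob is lifted and Fz equals the spring pull. Now I turn it towards green, stopping short of the earliest possible notch.

```bash
python3 -m handwheel '[0,0,0,0,0,-4,0, 0,0,0,0,0,-10,0, 0,0,0,0,0,-16,0, 0,0,0,0,0,-22,0, 0,0,0,0,0,-22,0]'; python3 -m handwheel '[0,0,0,0,0,-5,0, 0,0,0,0,0,-11,0, 0,0,0,0,0,-17,0, 0,0,0,0,0,-20,0, 0,0,0,0,0,-20,0,0,0,0,0,0,-20,0]'
python3 - <<'E'
from h import *
o=get_obs();w=o["tool_rot"];print(np.degrees(2*np.arctan2(w[2],w[1])),np.round(o["torque"],3))
im=read_camera("wrist");cv2.imwrite("pics/w4.png",im[...,::-1]);cv2.imwrite("pics/w4s.png",read_camera("side")[...,::-1])
E
```

```text
t: 6.58
eef_pos: [0.5701, 0.0768, 0.1242]
tool_rot: [-0.002, 0.096, 0.995, -0.001]
contact_force: [4.4, 1.1, -9.8]
gripper_width: 0.156
t: 7.08
eef_pos: [0.5702, 0.0771, 0.1242]
tool_rot: [-0.002, 0.266, 0.964, -0.0]
contact_force: [4.6, 0.8, -10.8]
gripper_width: 0.155
149.15737843907394 [ 0.466 -1.183 -0.   ]
```

View pics/w4.png

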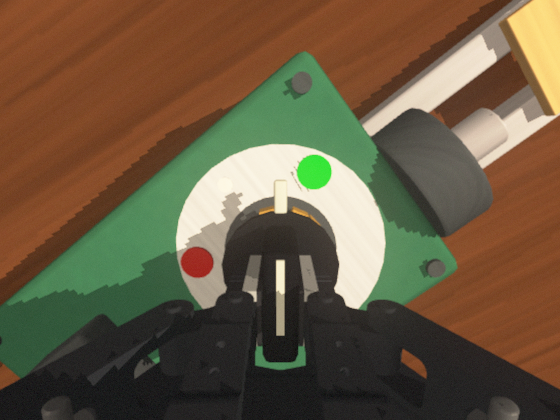

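The pointer followed the jaws and stays upright at column 280, now about 38° round from the front. I lower it until the pin touches the ring.

```bash
python3 -m handwheel '[0,0,-0.1,0,0,0,0, 0,0,-0.2,0,0,0,0, 0,0,-0.25,0,0,0,0, 0,0,-0.25,0,0,0,0]' 30;  python3 -m handwheel '[0,0,-0.05,0,0,0,0, 0,0,-0.05,0,0,0,0]'; python3 -m handwheel '[0,0,-0.04,0,0,0,0, 0,0,-0.04,0,0,0,0]'
```

```text
t: 7.52
eef_pos: [0.5702, 0.0771, 0.1215]
tool_rot: [-0.002, 0.265, 0.964, -0.0]
contact_force: [4.1, 1.4, -10.0]
gripper_width: 0.155
t: 7.68
eef_pos: [0.5703, 0.0771, 0.1213]
tool_rot: [-0.002, 0.265, 0.964, -0.0]
contact_force: [3.5, 1.1, -7.7]
gripper_width: 0.156
t: 7.85
eef_pos: [0.5703, 0.0771, 0.1211]
tool_rot: [-0.002, 0.265, 0.964, -0.0]
contact_force: [3.5, 0.9, -6.2]
gripper_width: 0.155
```

```bash
python3 -m handwheel '[0,0,-0.1,0,0,0,0, 0,0,-0.1,0,0,0,0]'; python3 -m handwheel '[0,0,-0.06,0,0,-1,0, 0,0,-0.06,0,0,-1.5,0,0,0,-0.06,0,0,-1.5,0]'
```

```text
t: 8.02
eef_pos: [0.5704, 0.0771, 0.1207]
tool_rot: [-0.002, 0.265, 0.964, -0.001]
contact_force: [1.2, 0.3, -0.6]
gripper_width: 0.155
t: 8.27
eef_pos: [0.5703, 0.0771, 0.1202]
tool_rot: [-0.002, 0.278, 0.961, -0.001]
contact_force: [2.0, -0.1, -1.4]
gripper_width: 0.155
```

```bash
python3 -m handwheel '[0,0,-0.06,0,0,-1,0, 0,0,-0.06,0,0,-1.5,0,0,0,-0.06,0,0,-1.5,0]'; python3 -m handwheel '[0,0,-0.06,0,0,-1,0, 0,0,-0.06,0,0,-1.5,0,0,0,-0.06,0,0,-1.5,0]';python3 -c "
from station import *;o=get_obs();print(o['torque'])"
```

```text
t: 8.52
eef_pos: [0.5703, 0.0772, 0.119]
tool_rot: [-0.002, 0.291, 0.957, -0.0]
contact_force: [4.0, 0.8, -10.1]
gripper_width: 0.157
t: 8.77
eef_pos: [0.5702, 0.0772, 0.1179]
tool_rot: [-0.002, 0.304, 0.953, -0.0]
contact_force: [4.0, 0.9, -10.1]
gripper_width: 0.152
[ 0.32332487 -1.09466824 -0.0491832 ]
```

The force swung back to the full spring pull (about -10 N) while z fell, at roughly 41–43° round, so the pin is entering a notch. I follow it down.

```bash
python3 -m handwheel '[0,0,-0.1,0,0,0,0, 0,0,-0.2,0,0,0,0, 0,0,-0.2,0,0,0,0]'; python3 -m handwheel '[0,0,-0.1,0,0,0,0, 0,0,-0.1,0,0,0,0]';python3 -c "
from station import *;o=get_obs();print(o['torque'])"
```

```text
t: 9.02
eef_pos: [0.5703, 0.0772, 0.1158]
tool_rot: [-0.002, 0.304, 0.953, -0.0]
contact_force: [5.2, 1.2, -9.7]
gripper_width: 0.156
t: 9.18
eef_pos: [0.5703, 0.0772, 0.1147]
tool_rot: [-0.002, 0.304, 0.953, -0.0]
contact_force: [3.6, 0.8, -8.5]
gripper_width: 0.156
[ 0.24166774 -0.94677828 -0.06517186]
```

```bash
python3 -m handwheel '[0,0,-0.08,0,0,0,0, 0,0,-0.08,0,0,0,0]'; python3 -m handwheel '[0,0,-0.06,0,0,0,0, 0,0,-0.06,0,0,0,0]'; python3 -c "
from station import *;o=get_obs();print(o['torque'])"
```

```text
t: 9.35
eef_pos: [0.5704, 0.0772, 0.1145]
tool_rot: [-0.002, 0.304, 0.953, -0.0]
contact_force: [0.8, -0.9, -1.0]
gripper_width: 0.159
t: 9.52
eef_pos: [0.5704, 0.0773, 0.1145]
tool_rot: [-0.002, 0.304, 0.953, -0.001]
contact_force: [0.5, -0.7, 1.8]
gripper_width: 0.152
[-0.02394545  0.04268243  0.01418436]
```

It bottomed at z = 0.1145, the same as its original home height. I open, rise and check.

```bash
python3 -m handwheel '[0,0,0,0,0,0,0.2, 0,0,0,0,0,0,0.4, 0,0,0,0,0,0,0.6,0,0,0,0,0,0,0.6]';  python3 -m handwheel '[0,0,1,0,0,0,0.6, 0,0,2.5,0,0,0,0.6, 0,0,4.5,0,0,0,0.6, 0,0,7,0,0,0,0.6, 0,0,9.5,0,0,0,0.6, 0,0,12,0,0,0,0.6, 0,0,13.5,0,0,0,0.6,0,0,13.5,0,0,0,0.6]'
python3 - <<'E'
from h import *
o=get_obs();im=read_camera("wrist");cv2.imwrite("pics/w5.png",im[...,::-1]);np.save("pics/w5.npy",np.r_[o["eef_pos"],o["tool_rot"]])
b=cv2.resize(im[80:290,140:420],None,fx=2.8,fy=2.8)[...,::-1];cv2.imwrite("pics/w5c.png",b)
c=wristcam(o)
for k in("green","red","yellow"):
    for b in blobs(im,*COL[k],(0,0,560,420),60): print(k,b,cast(c,b[1],.092).round(4))
im=read_camera("scene");cs=camera_info("scene")
for b in blobs(im,*COL["yellow"],(220,180,300,240)): print(b)
E
```

```text
t: 9.85
eef_pos: [0.5702, 0.0772, 0.1145]
tool_rot: [-0.002, 0.304, 0.953, -0.001]
contact_force: [0.3, -0.0, -0.0]
gripper_width: 0.597
t: 10.52
eef_pos: [0.5721, 0.0781, 0.2541]
tool_rot: [0.001, 0.304, 0.953, 0.001]
contact_force: [0.8, 0.5, 0.2]
gripper_width: 0.599
green (271, array([293.21, 148.87]), [284, 140, 19, 19]) [0.5406 0.1135 0.092 ]
red (261, array([228.36, 209.36]), [220, 201, 18, 18]) [0.5512 0.0328 0.092 ]
yellow (433, array([132.04, 303.49]), [117, 291, 28, 26]) [ 0.5726 -0.1057  0.092 ]
(109, array([261.85, 203.36]), [256, 198, 12, 12])
```

View pics/w5c.png

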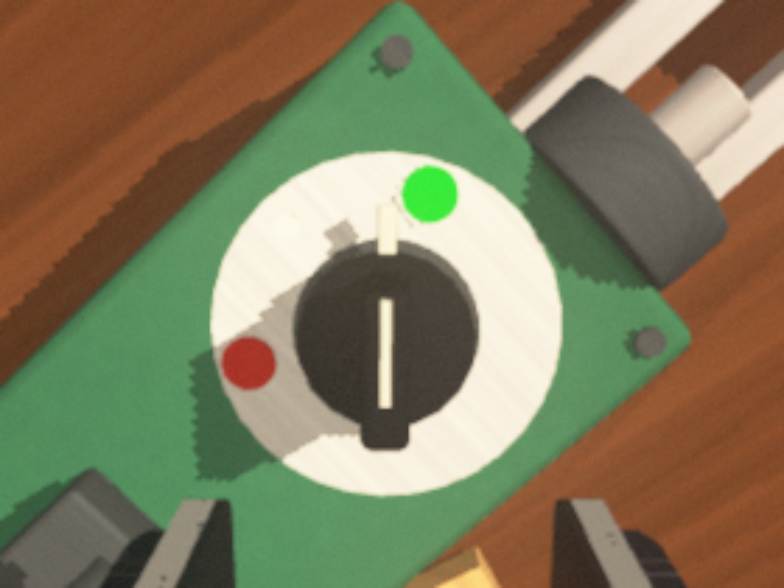

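The knob sits low, with no brass showing. The pointer is at crop (387,205), about 16° short of the green dot at (430,194), which fits the "up to 17°" note. Next is the lever: I swing over to the robot side of it and triangulate the ball.

```bash
python3 -m handwheel '[-0.7,-1.7,0,0,0,5.4,0, -1.5,-3.5,0,0,0,10.8,0, -2.3,-5.2,0,0,0,16,0, -3,-7,0,0,0,21.4,0, -3.8,-8.8,0,0,0,26.8,0, -4.6,-10.5,0,0,0,32,0, -5.3,-12.3,0,0,0,37.4,0, -6,-14,0,0,0,42.7,0]'; python3 -m handwheel '[0,0,0,0,0,0,0,0,0,0,0,0,0,0]'
python3 - <<'E'
from h import *
o=get_obs();im=read_camera("wrist");cv2.imwrite("pics/w6.png",im[...,::-1]);c=wristcam(o);cs=camera_info("scene")
w=o["tool_rot"];print(np.round(o["eef_pos"],4),np.degrees(2*np.arctan2(w[2],w[1])))
for b in blobs(im,*COL["yellow"],(0,0,560,420),100):
    X=tri(c,b[1],cs,(262.1,203.4));print(b,X.round(4),(X-[.5862,-.0527,.112]).round(4),np.linalg.norm(X-[.5862,-.0527,.112]).round(4))
E
```

```text
t: 11.28
eef_pos: [0.5089, -0.0638, 0.2489]
tool_rot: [-0.002, -0.066, 0.998, -0.001]
contact_force: [-0.3, -0.3, -0.9]
gripper_width: -0.001
t: 11.45
eef_pos: [0.5076, -0.0649, 0.2476]
tool_rot: [-0.004, -0.064, 0.998, -0.001]
contact_force: [0.6, 0.2, -1.5]
gripper_width: 0.001
[ 0.5076 -0.0649  0.2476] 187.35976476591196
```

View pics/w6.png

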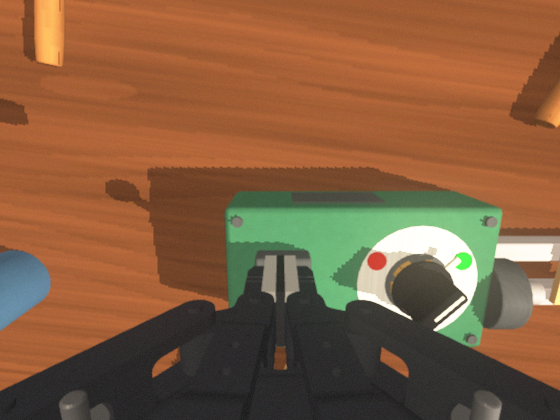

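The ball is hidden behind the fingers here. I triangulate it from the earlier wrist picture (88,192) and the scene view instead.

```bash
python3 - <<'E'
from h import *
v=np.load("pics/w1.npy");c=wristcam(dict(eef_pos=v[:3],tool_rot=v[3:]));cs=camera_info("scene")
X=tri(c,(88.3,192.6),cs,(262.3,203.4));d=X-[.5862,-.0527,.112];y=np.radians(7.3)
print(X.round(4),"gearbox axes",(d[0]*np.cos(y)+d[1]*np.sin(y)).round(4),(-d[0]*np.sin(y)+d[1]*np.cos(y)).round(4),d[2].round(4),np.linalg.norm(d).round(4))
E
python3 -m handwheel '[0,0,-1.2,0,0,0,0, 0,0,-2.5,0,0,0,0, 0,0,-4,0,0,0,0, 0,0,-5.5,0,0,0,0, 0,0,-7,0,0,0,0, 0,0,-8.5,0,0,0,0, 0,0,-9.5,0,0,0,0,0,0,-9.5,0,0,0,0]'
```

```text
[ 0.5629 -0.0546  0.1627] gearbox axes -0.0234 0.001 0.0507 0.0558
t: 12.17
eef_pos: [0.5067, -0.0624, 0.1503]
tool_rot: [-0.005, -0.065, 0.998, 0.0]
contact_force: [0.4, 0.0, 0.5]
gripper_width: -0.002
```

The ball is 55.8 mm from the pivot (55 expected), leaning -0.43 rad, and centred on the push line. Push along gearbox +x.

```bash
python3 -m handwheel '[1,0.13,0,0,0,0,0, 2,0.26,0,0,0,0,0, 2.7,0.35,0,0,0,0,0, 3.4,0.44,0,0,0,0,0, 4.1,0.53,0,0,0,0,0, 4.8,0.62,0,0,0,0,0, 5.5,0.7,0,0,0,0,0, 6.2,0.79,0,0,0,0,0]'; python3 -m handwheel '[0.5,0.06,0,0,0,0,0, 1,0.13,0,0,0,0,0, 1.4,0.18,0,0,0,0,0, 1.4,0.18,0,0,0,0,0]'
```

```text
t: 12.83
eef_pos: [0.5694, -0.0545, 0.1505]
tool_rot: [-0.005, -0.065, 0.998, 0.0]
contact_force: [-2.4, 0.2, 1.8]
gripper_width: 0.003
t: 13.17
eef_pos: [0.5842, -0.0525, 0.1503]
tool_rot: [-0.005, -0.065, 0.998, 0.001]
contact_force: [-0.4, 0.2, 0.0]
gripper_width: 0.003
```

```bash
python3 -m handwheel '[0.3,0.04,0,0,0,0,0, 0.3,0.04,0,0,0,0,0]'; python3 -m handwheel '[0.3,0.04,0,0,0,0,0, 0.3,0.04,0,0,0,0,0]'
```

```text
t: 13.33
eef_pos: [0.5875, -0.0521, 0.1502]
tool_rot: [-0.005, -0.065, 0.998, 0.001]
contact_force: [-0.2, -0.5, 0.3]
gripper_width: 0.0
t: 13.5
eef_pos: [0.5902, -0.0517, 0.1499]
tool_rot: [-0.006, -0.065, 0.998, 0.001]
contact_force: [-2.0, -0.8, -0.2]
gripper_width: 0.005
```

```bash
python3 -m handwheel '[0.3,0.04,0,0,0,0,0, 0.3,0.04,0,0,0,0,0]'; python3 -m handwheel '[0.2,0.03,0,0,0,0,0, 0.2,0.03,0,0,0,0,0]'
python3 - <<'E'
from h import *
im=read_camera("scene");cs=camera_info("scene");b=blobs(im,*COL["yellow"],(220,180,300,260));
im2=read_camera("side");c2=camera_info("side");b2=blobs(im2,(20,120,120),COL["yellow"][1],(240,180,300,230))
cv2.imwrite("pics/s7.png",np.hstack([cv2.resize(i[y:y+130,x:x+130],None,fx=3,fy=3) for i,x,y in((im,220,180),(im2,210,160))])[...,::-1])
print(b,b2)
for q in b[:1]:
  for z in(.158,.162): 
    d=cast(cs,q[1],z)-[.5862,-.0527,.112];y=np.radians(7.3);print((d[0]*np.cos(y)+d[1]*np.sin(y)).round(4),(-d[0]*np.sin(y)+d[1]*np.cos(y)).round(4),d[2])
E
```

```text
t: 13.67
eef_pos: [0.5905, -0.0517, 0.1495]
tool_rot: [-0.009, -0.065, 0.998, 0.0]
contact_force: [-9.9, -0.9, 5.4]
gripper_width: 0.004
t: 13.83
eef_pos: [0.5904, -0.0518, 0.1493]
tool_rot: [-0.011, -0.065, 0.998, -0.0]
contact_force: [-8.5, -0.5, 5.0]
gripper_width: -0.0
[(121, array([251.07, 218.97]), [245, 213, 13, 13])] [(8, array([257.5 , 197.25]), [254, 196, 8, 3])]
0.0249 0.0001 0.045999999999999916
0.0282 0.002 0.05000000000000003
```

View pics/s7.png

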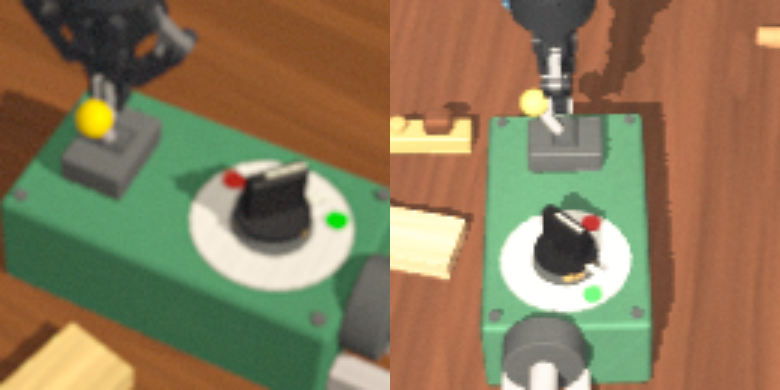

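The lever met its stop at about 10 N with the ball at +26 mm, a lean of about +0.5 rad as expected. In the picture it leans away from the robot. I retract.

```bash
python3 -m handwheel '[-0.8,-0.1,0,0,0,0,0, -2,-0.26,0,0,0,0,0, -3.2,-0.4,0,0,0,0,0, -4.5,-0.6,2,0,0,0,0, -5.5,-0.7,5,0,0,0,0, -6.5,-0.8,8,0,0,0,0, -7.5,-1,11,0,0,0,0, -8,-1,12,0,0,0,0]';python3 -m handwheel '[0,2,0,0,0,0,0, 0,4,0,0,0,0,0, 0,7,0,0,0,0,0, 0,10,0,0,0,0,0, 0,12,0,0,0,0,0, 0,14,0,0,0,0,0, 0,14.3,0,0,0,0,0, 0,14.3,0,0,0,0,0]'
python3 - <<'E'
from h import *
o=get_obs();im=read_camera("wrist");s=read_camera("scene");a=read_camera("side");c=wristcam(o);cs=camera_info("scene")
w=o["tool_rot"];print(np.round(o["eef_pos"],4),np.degrees(2*np.arctan2(w[2],w[1])),np.round(o["contact_force"],1))
B=blobs(s,*COL["yellow"],(220,180,300,260))[0];y=np.radians(7.3)
for b in blobs(im,*COL["yellow"],(0,0,560,420),100)[:2]:
    X=tri(c,b[1],cs,B[1]);d=X-[.5862,-.0527,.112];print(b,X.round(4),(d[0]*np.cos(y)+d[1]*np.sin(y)).round(4),d[2].round(4),np.linalg.norm(d).round(4))
for n,i in(("scene",s),("side",a)):
    p=cv2.imread(f"pics/{n}0.png")[...,::-1];D=(cv2.absdiff(i,p.copy()).max(2)>60).astype(np.uint8)
    k,_,st,_=cv2.connectedComponentsWithStats(D);print(n,[r.tolist() for r in st[1:] if r[4]>25])
cv2.imwrite("pics/f8.png",np.vstack([np.hstack([cv2.resize(im,(400,300)),cv2.resize(s,(400,300))]),np.hstack([cv2.resize(a,(400,300)),cv2.resize(a[160:290,190:363],(400,300))])])[...,::-1])
E
```

```text
t: 14.6
eef_pos: [0.5116, -0.0617, 0.2737]
tool_rot: [-0.008, -0.065, 0.998, -0.001]
contact_force: [0.5, -0.1, 0.4]
gripper_width: 0.002
t: 15.27
eef_pos: [0.5114, 0.0827, 0.2737]
tool_rot: [-0.007, -0.067, 0.998, -0.001]
contact_force: [0.1, -0.4, 0.6]
gripper_width: -0.002
[0.5114 0.0827 0.2737] 187.64672568760287 [ 0.1 -0.4  0.6]
(998, array([107.77, 311.91]), [83, 295, 45, 47]) [ 0.6129 -0.0487  0.1611] 0.027 0.0491 0.0561
scene [[326, 0, 7, 20, 81], [334, 0, 10, 9, 62], [325, 0, 56, 117, 3194], [417, 0, 8, 7, 46], [67, 13, 37, 22, 464], [342, 14, 18, 10, 65], [188, 16, 5, 13, 38], [331, 21, 11, 9, 44], [88, 39, 18, 29, 318], [433, 45, 9, 23, 83], [330, 46, 13, 17, 153], [393, 49, 24, 38, 351], [414, 48, 20, 35, 276], [384, 72, 9, 9, 37], [130, 79, 19, 15, 125], [421, 91, 6, 8, 26], [308, 107, 64, 73, 1865], [174, 160, 8, 13, 70], [245, 198, 24, 29, 297], [311, 230, 12, 15, 77], [301, 237, 12, 5, 30]]
side [[334, 0, 45, 29, 96], [405, 0, 51, 75, 1508], [479, 0, 72, 171, 4052], [259, 25, 150, 170, 7795], [422, 71, 13, 5, 35], [361, 77, 26, 21, 180], [457, 77, 23, 52, 478], [328, 90, 34, 15, 273], [518, 112, 14, 58, 545], [312, 146, 11, 8, 76], [446, 162, 6, 15, 55], [461, 165, 86, 70, 1989], [468, 167, 10, 10, 36], [269, 188, 12, 16, 100], [253, 190, 15, 15, 105], [530, 194, 5, 13, 31], [286, 197, 10, 7, 50], [259, 228, 19, 10, 79]]
```

View pics/f8.png

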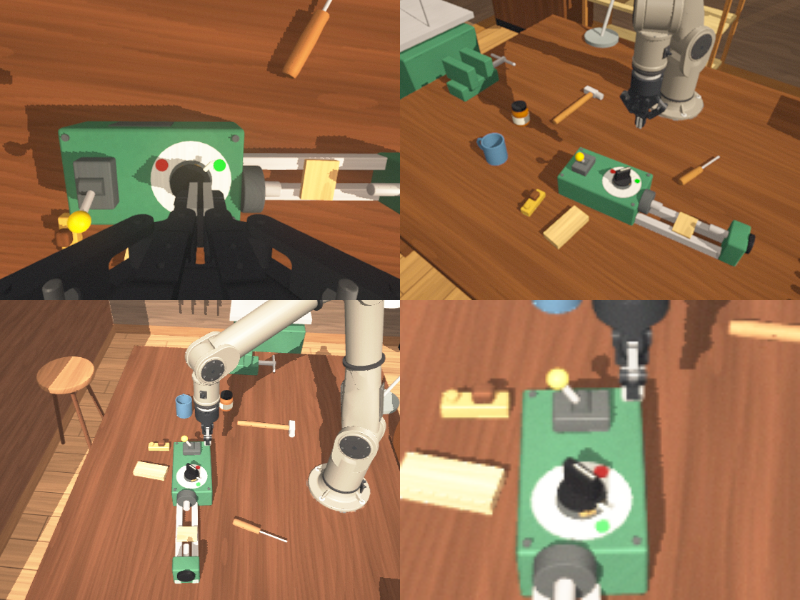

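The ball is now at +27 mm with a lean of 0.50 rad, so the lever is at its stop, and the bystanders look unmoved. Some brass shows near the pointer, so I check the knob height by stripe parallax, home before (w1) against now (w5), relative to the axis from the dots.

Run:
```python
from h import *
for n,roi in(("w1",(264,182,286,232)),("w5",(268,184,288,228))):
    v=np.load(f"pics/{n}.npy");c=wristcam(dict(eef_pos=v[:3],tool_rot=v[3:]))
    im=cv2.imread(f"pics/{n}.png")[...,::-1].copy()
    g,r=[cast(c,blobs(im,*COL[k],(0,0,560,420),60)[0][1],.092)[:2] for k in("green","red")]
    m_=(g+r)/2;e=(g-r)/np.linalg.norm(g-r);ax=m_+.0235*np.array([e[1],-e[0]])
    x0,y0,x1,y1=roi;k=np.zeros(im.shape[:2],np.uint8);k[y0:y1,x0:x1]=cv2.inRange(cv2.cvtColor(im,cv2.COLOR_RGB2HSV),np.array([0,0,140]),np.array([180,80,255]))[y0:y1,x0:x1]
    q,l,s,ce=cv2.connectedComponentsWithStats(k);i=1+s[1:,4].argmax();p=np.argwhere(l==i)[:,::-1].astype(float)
    for z in(.1465,.153):
        P=np.array([cast(c,a,z)[:2] for a in p]);vx,vy,_,_=cv2.fitLine(P.astype(np.float32),cv2.DIST_L2,0,.001,.001).ravel();u=np.array([vx,vy])*np.sign(vx)
        t=(P-ax)@u;print(n,s[i],"z",z,"yaw",np.degrees(np.arctan2(u[1],u[0])).round(1),"along mm: mean",(t.mean()*1e3).round(2),"ends",(t.min()*1e3).round(1),(t.max()*1e3).round(1),"axis",ax.round(4))
for n in("side0","w4s"):
    print(n,blobs(cv2.imread(f"pics/{n}.png")[...,::-1].copy(),(12,110,110),(30,255,255),(250,235,290,262),1))
print("now",blobs(read_camera("side"),(12,110,110),(30,255,255),(250,235,290,262),1))
```

```text
w1 [270 191   7  39 181] z 0.1465 yaw 11.2 along mm: mean -6.32 ends -21.0 9.0 axis [0.569  0.0762]
w1 [270 191   7  39 181] z 0.153 yaw 11.2 along mm: mean -7.93 ends -22.2 7.0 axis [0.569  0.0762]
w5 [275 187   5  39 178] z 0.1465 yaw -36.2 along mm: mean -5.29 ends -20.6 9.2 axis [0.5692 0.0776]
w5 [275 187   5  39 178] z 0.153 yaw -36.2 along mm: mean -6.88 ends -21.8 7.2 axis [0.5692 0.0776]
side0 [(11, array([270.64, 251.82]), [268, 251, 7, 3]), (2, array([275.5, 249. ]), [275, 249, 2, 1])]
w4s [(19, array([272.53, 250.42]), [268, 248, 9, 6]), (4, array([269.5, 249. ]), [268, 249, 4, 1])]
now [(12, array([271.  , 251.67]), [268, 251, 7, 3])]
```

Brass visible from the side is 12 px at the same place as at the start (13 px at home), against 23 px when lifted. The stripe's shift and the bottoming height also fit fully home. Handing in.

```bash
python3 -c "
from station import *
print(hand_in());o=get_obs();print(o['t'],o['contact_force'])"
```

```text
the job is handed in; nothing more can be done
None
the job is handed in; nothing more can be done
```

The job is done and handed in at about 15.5 s of the 64 s: the knob is in the green detent, and after that the lever went right over to its stop. No verdict was reported.

- **Knob:** I lifted it about 9.7 mm with about 11 N of pull and turned it about 38° towards green. I then let the pin rest on the ring and slid it until it dropped, about 42° round from the front. It bottomed at the same tool height as its starting home position (z = 0.1145).
- **Lever:** I pushed it away from the robot until it met its stop at about 10 N. After I backed off, the ball measured 27 mm past the pivot, a lean of +0.50 rad, which fits the stop. It started at about −0.43 rad.

**Last checks:**
- The brass visible under the skirt matches the home view: 12 px now, 13 px at the start and 23 px when lifted.
- The pointer sits about 16° short of the green dot, near the stated 17° limit.
- The stripe-parallax height check was weak. It read 1 mm off from the start, between the home and lifted values, mostly because of a 1.4 mm difference in the measured axis. I relied on the felt drop, the bottoming height and the brass count instead.
- The other things on the bench looked unmoved in the last pictures.
- I viewed 11 pictures, one over the budget.

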